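# Set the electrode gap on a test bar

## Task

Lay the brown test bar into the slots of the stand for a capacitance reading. Then take the electrode tweezers off their rest, bring the two brass plates down astride the middle of the bar, clear of it on both sides, and squeeze the tweezers to their 20 mm gap mark (red pointer in the green band). Never push the tweezers against the bar, leave the green bar and the other things on the bench where they are, and finish while still holding the tweezers steady at that gap: nothing is put down at the end.

Things in the scene. Friction and masses are not known exactly. Their poses are not given: they have to be found in the camera images.
- bar_brown: Loose dark-brown flat test bar, 80 x 12 x 5 mm (long along its own x, 12 wide along y, 5 thick along z), 14 g. Origin: centre of its underside. It starts lying flat on the clipboard, whose top is 3 mm above the worktop.
- bar_green: Loose green bar of the same size, also lying flat on the clipboard; to be left alone (may shift 10 mm at most). Origin: centre of its underside.
- stand_seat (a point): Middle of the seat of the bar stand, 60 mm above the worktop: where the middle of the laid bar's underside comes. x along the bar (either way round), z up. Two pale uprights, 27 to 44 mm from the middle along x, 30 mm across, each with a 15 mm wide slot open at the top with rounded lips, cheeks 9 mm above the seat. Beyond them end lips, 4 mm above the seat, stop the bar.
- tweezers: Loose cordless electrode tweezers, 230 mm long, 90 g. Origin on the midline of the relaxed tweezers, between the black grip pads, at half height of the arms. x along the midline to the tips, y to the left arm, z up. The grey housing ends 145 mm behind. The steel arms (13 mm tall) hinge 105 mm behind the origin and are sprung apart. Frame fixed to the left arm: turns by half the squeeze angle.
- plate_left (a point): Centre of the inner face of the left brass plate, a plate 22 mm long (x) and 18 mm tall (z), 2 mm thick. It hangs 30 mm below and about 75 mm ahead of the tweezers' origin, 20 mm to the left of the midline when relaxed, 10 mm at the mark.
- plate_right (a point): The same for the right plate, on the moving arm. The distance between the two plate points is the gap: 40 mm relaxed, 20 mm at the mark.
- squeeze (a joint): Angle by which the right arm is squeezed towards the left: 0 relaxed (gap 40 mm), 0.111 rad at the 20 mm mark, stop at 0.165; 0.0111 rad is 2 mm of gap. The spring gives 8.5 N m per rad: about 9 N at the pads at the mark. A white scale strip from the left arm crosses 36 mm ahead of and 10 mm above the grip pads; its green band is 18 to 22 mm gap, shown by the right arm's red pointer.
- rest: Fixed rest of the tweezers: base 160 x 74 x 8 mm, two upright cradles 48 mm high with ears 8 mm higher at their sides (front one 52 mm wide, 40 mm ahead of the origin; rear one 32 mm wide, 68 mm behind). The arms lie in them, mid-height 54 mm above the worktop, free to be gripped between the cradles. Origin: on the worktop under the grip pads, x to the tips.
- beaker: Loose empty glass beaker, 74 mm wide, 95 mm tall, at the back; stays put. Origin: centre of its underside.
- timer: Loose white bench timer, 64 x 68 x 18 mm, at the right front; stays put. Origin: centre of its underside.
- stand: The bar stand, fixed: grey base 124 x 62 x 10 mm with the two uprights. Between the uprights 54 mm is free along x, from the base (10 mm up) to the bar, for fingers and plates. Origin: on the worktop under the middle; x along the bar, z up.
- grip_pads (a point): The tweezers' origin: midway between the two ribbed black grip pads, where the tweezers are held from above. Pads: 28 mm along x, 14 mm tall; 42 mm over their outer faces when relaxed, 30 mm at the 20 mm plate gap, where they are parallel. Plate gap in mm = 20 + 1.71 x (width over the pads - 30). Squeezed from both sides the midline stays in the middle. Weight is centred about 10 mm behind.

How it is judged:
On the way, in this order (a step that is already met when the one before it is completed fails the run):
1. the brown bar lies flat in both slots of the stand, let go (distance between bar_brown and stand_seat below 0.007 m and angle between the x axis of bar_brown and the x axis of stand_seat, either way round below 0.08 rad and angle between bar_brown's own z axis and vertical below 0.05 rad and contact force between bar_brown and the fingers below 0.05 N), for 0.3 s.
2. the tweezers are lifted clear of their rest in the gripper (height (world z) of tweezers above 0.075 m and contact force between tweezers and rest below 0.05 N and contact force between tweezers and the fingers above 1 N), for 0.2 s.
At the end, for the whole second after the job is handed in: The brown bar lies flat and straight in both slots; the plates stand astride its middle without touching it, 18 to 22 mm apart (each plate's centre within 17 mm of the middle of the bar's underside), and the tweezers are held still by the gripper alone, touching neither stand nor bar (distance between plate_left and plate_right between 0.018 and 0.022 m and velocity of joint squeeze between -0.05 and 0.05 rad/s and linear speed of tweezers below 0.02 m/s and contact force between tweezers and the fingers above 1 N and contact force between tweezers and stand below 0.05 N and contact force between tweezers and bar_brown below 0.05 N and height (world z) of tweezers above 0.075 m and distance between each of plate_left, plate_right and bar_brown below 0.017 m and horizontal distance between each of plate_left, plate_right and bar_brown above 0.006 m and angle between the x axis of tweezers and the x axis of bar_brown, either way round below 0.25 rad and distance between bar_brown and stand_seat below 0.007 m and angle between the x axis of bar_brown and the x axis of stand_seat, either way round below 0.08 rad and angle between bar_brown's own z axis and vertical below 0.05 rad); the arm keeps its last pose, push and grip.
It fails at once if a plate or arm of the tweezers pushes against the brown bar with more than 3 N (contact force between tweezers and bar_brown above 3 N).
It fails at once if the green bar is shifted by more than 10 mm (distance of bar_green from where it was at the start of the episode above 0.01 m).
It fails at once if the beaker or the timer is shifted by more than 20 mm (distance of any of beaker, timer from where it was at the start of the episode above 0.02 m).
It also fails if it takes over 48 s, if anything falls off the work surface, if the arm or the gripper's body presses on something with over 40 N, if the wrist force passes 120 N, or if a joint passes its speed limit or range.

## Robot

A 7-joint arm with a two-finger parallel gripper is mounted at the origin on a cart in front of the work surface, level with it; the furniture and walls round the work are solid. World frame = base frame: x ahead of the robot, y to its left, z up, the work surface at z = 0. Lengths are in m, angles in rad, forces in N, time in s.
With the tool pointing down it reaches from about 0.425 to 0.925 m from the base axis. Payload 6.8 kg.
Tool frame: the origin (TCP) lies midway between the tips of the shut fingers; the grasp point (between the pads) lies 19 mm behind it; z points along the fingers, x is the direction in which the jaws open and shut, and the axes are right-handed (so a half turn about z gives the same grasp; the last joint's range is limited). The gripper opens to 85 mm and grips with 20 to 120 N. Pads are 22 mm wide; open, the fingers measure 114 mm over their backs; the gripper's body (76 mm by 85 mm) begins 54 mm behind the grasp point. The pads swing forward as they close: fully open they stand 13 mm farther back than shut.
Start: joints at [1.216, 0.477, 0.022, 1.555, -0.011, 1.109, -0.083], TCP at [0.165, -0.655, 0.231] pointing down, gripper open.
Joint ranges: [-2.96, 2.96], [-0.34, 2.1], [-1.41, 1.46], [0.24, 2.44], [-1.37, 4.51], [0.17, 1.92], [-2.96, 2.96]. Speed limits (rad/s): [2.39, 2.39, 3.14, 3.14, 3.14, 3.14, 3.14].

## Interface

Orientations are given as a unit quaternion [w, x, y, z].
In Python, from station import bot, imaging, nets gives the robot as it stands. The module is installed in compiled form; this text tells all that it offers.
- The arm moves only by the tool apply_moves, never from a script. Its argument "moves" is text: rows parted by semicolons, each of 7 numbers parted by spaces: the gripper command: -1 is fully open, 1 is shut, values between are in proportion, then the shift along the tool's x, y, z normalised to -1 to 1, where 1 is 120 mm, then the turn, a rotation vector about the tool's x, y, z normalised to -1 to 1, where 1 is 4 degrees. In form: hand dx dy dz rx ry rz; .... A call has 1 to 12 rows; each row shifts and turns the commanded pose from where the row before left it, along the tool's axes as they then stand; what a row does not reach is not made up. A row lasts 1/12 s, in which the tool goes at most 41.7 mm and 7.16 degrees, less where a joint would pass 70% of its speed; a pose out of reach is approached as far as the arm can. A call with a number of a shift or a turn outside -1 to 1 is refused whole. A call with a gripper value outside its range is refused whole. The fingers move at their own pace and stop on an object; "force" is the grip in N (left out, the last holds). Time passes only in rows, so rows that do not move let the fingers close. It gives the time, the measured TCP pose, the force and the opening at its end, in the units of the state.
- bot.get_obs(): the state, without advancing time (a new reading comes with each control period).
- imaging.read_camera(name): name is "side" or "top" or "wrist"; returns a dict with "image" (384x512x3 uint8, red, green, blue), "fx", "fy", "cx", "cy" (pixels), "view" (4x4, takes a point from world to camera coordinates); the wrist camera has in their place "mount" (4x4, takes a point from camera to tool coordinates, whose origin is the TCP and whose axes are the tool frame's). Camera axes: x right, y down, z forward; pixel columns grow to the right and rows downward; lengths in m; the calibration is good to about 2 mm. The wrist camera is an equidistant fisheye: a pixel r from the principal point sees the ray r / f radians off the axis. A picture is of the moment at which its call begins: read the wrist's pose just before it. There is no depth.
- bot.hand_in(): hands the job in, once; it reports no verdict.
Trained networks look in a picture, given as the dict that the camera call returned (one of the last four; its "shot" number tells which), for a name from the list of things; names that differ only in an ending like _2 or _b are one class to them, and where a whole thing is asked for, a point or a joint stands for the part that bears it (a point fixed in the world has none). Each returns a list of dicts, best first, with "score" (0 to 1); they miss things now and then, are a little off and sometimes report something else, mostly with a low value. They report only what shows in the picture. A call takes as long as a camera call.
- nets.spot_in(picture, name): "rect" ([left, top, right, bottom] in pixels, round what is visible of it).
- nets.outline_of(picture, name): "region" (384x512 bool, what is visible of it) and "rect" ([left, top, right, bottom] in pixels, round what is visible of it).
- nets.spot_point(picture, name): "location" ([column, row] in pixels: a listed point, or the origin of a listed thing).
The state is a dict: "t": time; "q": joint angles; "joint_vel": joint speeds; "joint_torque": joint torques, N m; "eef_pos": TCP position; "tool_rot": TCP orientation; "contact_force": force on the tool from outside, world axes, zero at the start; "torque": the same for the moment, N m; "gripper_width": opening from 0.0 (shut) to 1.0 (fully open).
Only numpy, scipy, OpenCV 4.12 (cv2) and the standard library are available. Lean on these libraries where they do the work, as an engineer would, in place of code of your own. Each camera call takes 0.05 s, during which the arm holds its last target.

## Working session

There is one attempt and no reset: what is moved stays moved. The work goes in short steps, Python scripts to look and compute and a tool call to move; the robot and the scene stay as the last step left them, time stands still between calls to the robot, and variables do not carry over. Pictures are saved under pics/ and viewed, and the job is handed in when it is done.

Besides the shell and the picture viewer there is one more tool, called after "Call:" by a JSON object that holds its "method" and its "body". apply_moves: Moves the arm, as the interface text tells. Scaled input: -1 to 1 covers 120 mm each way for a shift and 4 degrees each way for a turn. Its arguments: {"type":"object","properties":{"moves":{"type":"string"},"force":{"type":"number"}},"required":["moves"]}

```bash
mkdir -p pics; cat > h.py <<'E'
import numpy as np, cv2
from station import bot, imaging, nets
from scipy.spatial.transform import Rotation as R
def save(p,n,rect=None,s=1):
    im=cv2.cvtColor(p["image"],cv2.COLOR_RGB2BGR)
    if rect is not None:
        l,t,r,b=rect; im=im[t:b,l:r]
    if s!=1: im=cv2.resize(im,None,fx=s,fy=s,interpolation=cv2.INTER_CUBIC)
    cv2.imwrite("pics/"+n+".png",im)
def ray(p,uv):
    V=np.array(p["view"]);Rm=V[:3,:3];o=-Rm.T@V[:3,3]
    d=Rm.T@np.array([(uv[0]-p["cx"])/p["fx"],(uv[1]-p["cy"])/p["fy"],1.]);return o,d
def atz(p,uv,z):
    o,d=ray(p,uv);return o+d*(z-o[2])/d[2]
def proj(p,X):
    V=np.array(p["view"]);c=V[:3,:3]@np.array(X)+V[:3,3]
    return np.array([p["fx"]*c[0]/c[2]+p["cx"],p["fy"]*c[1]/c[2]+p["cy"]])
def toolT():
    s=bot.get_obs();w,x,y,z=s["tool_rot"];T=np.eye(4);T[:3,:3]=R.from_quat([x,y,z,w]).as_matrix();T[:3,3]=s["eef_pos"];return T
def wray(p,T,uv):
    M=T@np.array(p["mount"]);a=np.array([uv[0]-p["cx"],uv[1]-p["cy"]]);r=np.hypot(*a);th=r/p["fx"]
    d=np.array([*(np.sin(th)*a/max(r,1e-9)),np.cos(th)]);return M[:3,3],M[:3,:3]@d
def watz(p,T,uv,z):
    o,d=wray(p,T,uv);return o+d*(z-o[2])/d[2]
def wproj(p,T,X):
    M=np.linalg.inv(T@np.array(p["mount"]));c=M[:3,:3]@np.array(X)+M[:3,3];n=np.hypot(c[0],c[1]);th=np.arctan2(n,c[2])
    return np.array([p["cx"]+p["fx"]*th*c[0]/n,p["cy"]+p["fx"]*th*c[1]/n])
E
python3 - <<'E'
from h import *
np.set_printoptions(precision=4,suppress=True)
s=bot.get_obs();print(s)
T=toolT();print(T)
for n in ["top","side","wrist"]:
    p=imaging.read_camera(n);save(p,n+"0")
    print(n,{k:(np.array(v) if k in("view","mount") else v) for k,v in p.items() if k!="image"})
    for o in ["bar_brown","bar_green","tweezers","rest","stand","timer","beaker"]:
        print(o,[(np.round(d["rect"]),round(d["score"],2)) for d in nets.spot_in(p,o)[:2]],[(np.round(d["location"],1),round(d["score"],2)) for d in nets.spot_point(p,o)[:2]])
    for o in ["stand_seat","plate_left","plate_right","grip_pads"]:
        print(o,[(np.round(d["location"],1),round(d["score"],2)) for d in nets.spot_point(p,o)[:2]])
E
```

```text
{'t': 0.0, 'q': array([ 1.2159,  0.4778,  0.0223,  1.5565, -0.0115,  1.1093, -0.0831]), 'joint_vel': array([-0.0011, -0.0011, -0.0018, -0.0004, -0.0004, -0.0015,  0.0023]), 'joint_torque': array([  0.0003, -59.6449,   1.6081, -28.1194,   0.0125,   0.0093,
        -0.    ]), 'eef_pos': array([ 0.1647, -0.654 ,  0.2303]), 'tool_rot': array([-0.0005,  0.7888, -0.6147, -0.0008]), 'contact_force': array([-0.517 , -0.9961, -0.1106]), 'torque': array([ 0.0236,  0.0592, -0.0251]), 'gripper_width': 0.9978937081440928}
[[ 0.2443 -0.9697 -0.0006  0.1647]
 [-0.9697 -0.2443  0.0018 -0.654 ]
 [-0.0019  0.0001 -1.      0.2303]
 [ 0.      0.      0.      1.    ]]
top {'fx': 378.2718815994917, 'fy': 378.2718815994917, 'cx': 253.21634514966112, 'cy': 192.70841471274983, 'view': array([[ 0.0016, -1.    , -0.0042, -0.1039],
       [-0.9907, -0.001 , -0.1362,  0.5212],
       [ 0.1362,  0.0044, -0.9907,  1.0159],
       [ 0.    ,  0.    ,  0.    ,  1.    ]]), 'shot': 1}
bar_brown [(array([201., 206., 205., 234.]), 0.45)] [(array([203.5, 221.7]), 0.68)]
bar_green [(array([289., 189., 319., 247.]), 0.24)] 
[... 1621 characters left out ...]
0.96)]
stand_seat [(array([245.6, 136. ]), 0.6)]
plate_left [(array([263.5, 232.8]), 0.64), (array([263.9, 242.4]), 0.19)]
plate_right [(array([264.6, 242.3]), 0.76), (array([225.8, 314.5]), 0.69)]
grip_pads [(array([239.2, 232.6]), 0.83)]
wrist {'fx': 297.3186396354542, 'fy': 297.3186396354542, 'cx': 257.2223654945851, 'cy': 194.33607856589367, 'mount': array([[ 1.    , -0.0004,  0.0005, -0.    ],
       [ 0.0002,  0.9464,  0.3229, -0.0826],
       [-0.0006, -0.3229,  0.9464, -0.1424],
       [ 0.    ,  0.    ,  0.    ,  1.    ]]), 'shot': 3}
bar_brown [] []
bar_green [] []
tweezers [] []
rest [] []
stand [] []
timer [] []
beaker [] []
stand_seat []
plate_left []
plate_right []
grip_pads []
```

```bash
python3 - <<'E'
from h import *
p=imaging.read_camera("top");save(p,"topz",(120,90,430,270),2.5)
for o,uv,z in [("brown",(203.5,221.7),.003),("green",(246.5,204.2),.003),("tw",(306.7,207.4),.054),("stand",(158.3,178.3),0),("beaker",(320,131.7),0),("timer",(389.3,232.4),0)]: print(o,atz(p,uv,z))
p=imaging.read_camera("side");save(p,"sidez",(180,110,360,330),2.6)
for o,uv,z in [("brown",(221.9,178.4),.003),("green",(234.2,201.5),.003),("tw",(237.7,231.4),.054),("stand",(247.9,146.1),0),("beaker",(309,248.5),0),("seat",(245.6,136),0.06)]: print(o,atz(p,uv,z))
E
```

```text
brown [0.4426301  0.03782859 0.003     ]
green [ 0.49268467 -0.08399609  0.003     ]
tw [ 0.47870201 -0.2485405   0.054     ]
stand [0.56801018 0.17147878 0.        ]
beaker [ 0.70727556 -0.29894256  0.        ]
timer [ 0.41327992 -0.48822231  0.        ]
brown [0.44739777 0.02915216 0.003     ]
green [ 0.4793869  -0.08174246  0.003     ]
tw [ 0.47335708 -0.242568    0.054     ]
stand [0.56232364 0.18069261 0.        ]
beaker [ 0.69771276 -0.3031134   0.        ]
seat [0.55308497 0.17557177 0.06      ]
```

View pics/topz.png

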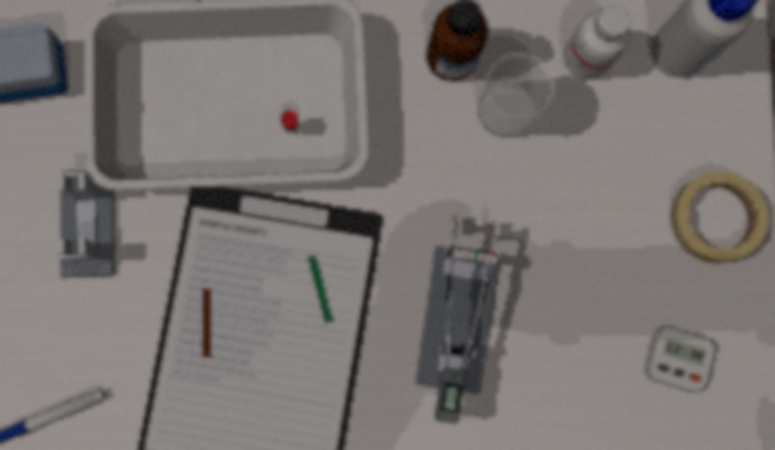

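View pics/sidez.png

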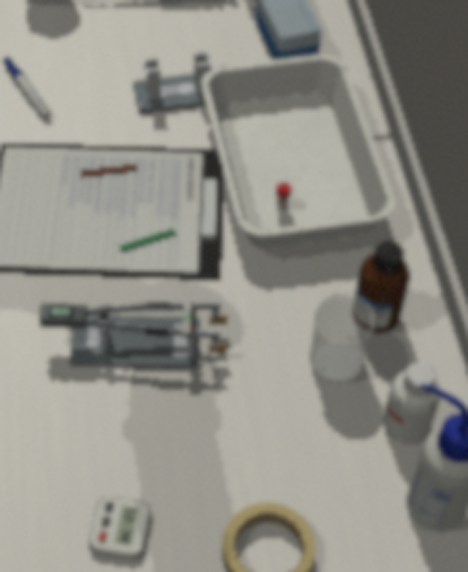

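View pics/wrist0.png

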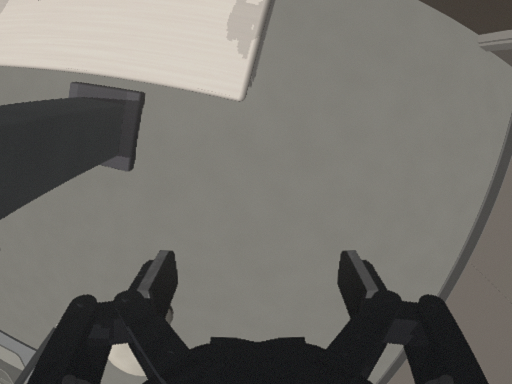

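Call:
{"method": "apply_moves", "body": {"moves": "-1 0 0 0 0 0 0.88; -1 0 0 0 0 0 0.88; -1 0 0 0 0 0 0.88; -1 0 0 0 0 0 0.88; -1 -0.23 -0.25 0 0 0 0; -1 -0.23 -0.25 0 0 0 0; -1 -0.23 -0.25 0 0 0 0; -1 -0.23 -0.25 0 0 0 0; -1 -0.23 -0.25 0 0 0 0; -1 -0.23 -0.25 0 0 0 0; -1 -0.23 -0.25 0 0 0 0; -1 -0.23 -0.25 0 0 0 0", "force": 30}}

```text
t: 3.95
eef_pos: [0.4059, -0.432, 0.2316]
tool_rot: [0.0, 0.707, -0.707, 0.0]
contact_force: [0.3, 0.2, -0.2]
gripper_width: 1.0
```

Call:
{"method": "apply_moves", "body": {"moves": "-1 -0.32 -0.03 0 0 0 0; -1 -0.32 -0.03 0 0 0 0; -1 -0.32 -0.03 0 0 0 0; -1 -0.32 -0.03 0 0 0 0; -1 -0.32 -0.03 0 0 0 0; -1 -0.32 -0.03 0 0 0 0; -1 -0.32 -0.03 0 0 0 0; -1 -0.32 -0.03 0 0 0 0; -1 -0.32 -0.03 0 0 0 0; -1 -0.32 -0.03 0 0 0 0; -1 -0.32 -0.03 0 0 0 0; -1 -0.32 -0.03 0 0 0 0"}}

```text
t: 4.95
eef_pos: [0.4473, 0.0291, 0.2317]
tool_rot: [-0.0, 0.707, -0.707, 0.0]
contact_force: [1.3, 0.3, -0.3]
gripper_width: 1.001
```

```bash
cat > bar.py <<'E'
from h import *
import sys
np.set_printoptions(precision=4,suppress=True)
T=toolT();print(bot.get_obs()["t"],T)
p=imaging.read_camera("wrist");save(p,sys.argv[1],None,1.5)
for o in ["bar_brown","bar_green","stand","stand_seat"]:
    print(o,[(np.round(d["rect"]),round(d["score"],2)) for d in nets.spot_in(p,o)[:2]] if o!="stand_seat" else "",[(np.round(d["location"],1),round(d["score"],2)) for d in nets.spot_point(p,o)[:2]])
r=nets.outline_of(p,"bar_brown")
if r:
    m=r[0]["region"].astype(np.uint8);c=cv2.findContours(m,0,2)[0];c=max(c,key=cv2.contourArea)[:,0]
    P=np.array([watz(p,T,uv,.008)[:2] for uv in c]).astype(np.float32)
    print("bar rect",cv2.minAreaRect(P),"centroid uv",c.mean(0))
E
python3 bar.py w1
```

```text
4.95 [[ 0.0008 -1.      0.0011  0.4473]
 [-1.     -0.0008 -0.0002  0.0291]
 [ 0.0002 -0.0011 -1.      0.2317]
 [ 0.      0.      0.      1.    ]]
bar_brown [(array([240., 126., 252., 192.]), 0.9)] [(array([246.3, 157.9]), 0.81)]
bar_green [(array([338., 104., 355., 162.]), 0.85)] [(array([345.7, 131.7]), 0.7)]
stand [(array([107.,  32., 163., 124.]), 0.83)] [(array([139.1,  76.5]), 0.7), (array([466.4, 149.1]), 0.47)]
stand_seat  [(array([118.2,  76. ]), 0.69)]
bar rect ((0.4508006274700165, 0.04295075684785843), (0.08159845322370529, 0.013089665211737156), 1.9258050918579102) centroid uv [244.4583 154.8333]
```

View pics/w1.png

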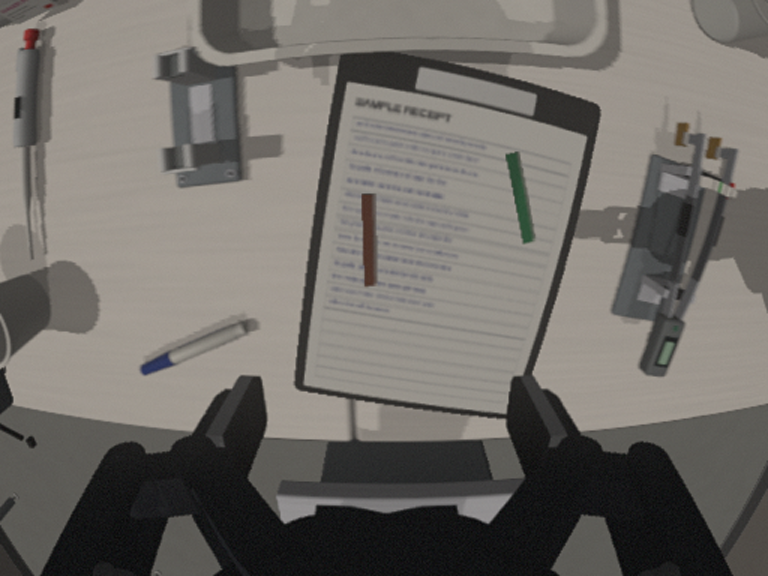

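Call:
{"method": "apply_moves", "body": {"moves": "0 -0.116 -0.03 0 0 0 -0.48; 0 0 0 0.27 0 0 0; 0 0 0 0.27 0 0 0; 0 0 0 0.27 0 0 0; 0 0 0 0.27 0 0 0; 0 0 0 0 0 0 0"}}

```text
t: 5.9
eef_pos: [0.4473, 0.041, 0.097]
tool_rot: [0.003, 0.72, -0.694, -0.003]
contact_force: [-1.1, -0.2, 0.5]
gripper_width: 0.495
```

```bash
python3 bar.py w2
```

```text
5.9 [[ 0.0357 -0.9993 -0.0094  0.4473]
 [-0.9994 -0.0357 -0.0006  0.041 ]
 [ 0.0003  0.0094 -1.      0.097 ]
 [ 0.      0.      0.      1.    ]]
bar_brown [(array([247., 143., 264., 240.]), 0.69)] [(array([251.5, 191.6]), 0.6)]
bar_green [(array([391., 113., 411., 202.]), 0.57)] []
stand [(array([ 38.,   0., 132., 132.]), 0.6)] [(array([96.3, 62.2]), 0.82)]
stand_seat  [(array([58.2, 58.7]), 0.93)]
bar rect ((0.4504063129425049, 0.042852964252233505), (0.08130508661270142, 0.013209481723606586), 0.9507321119308472) centroid uv [254.2381 184.3095]
```

View pics/w2.png

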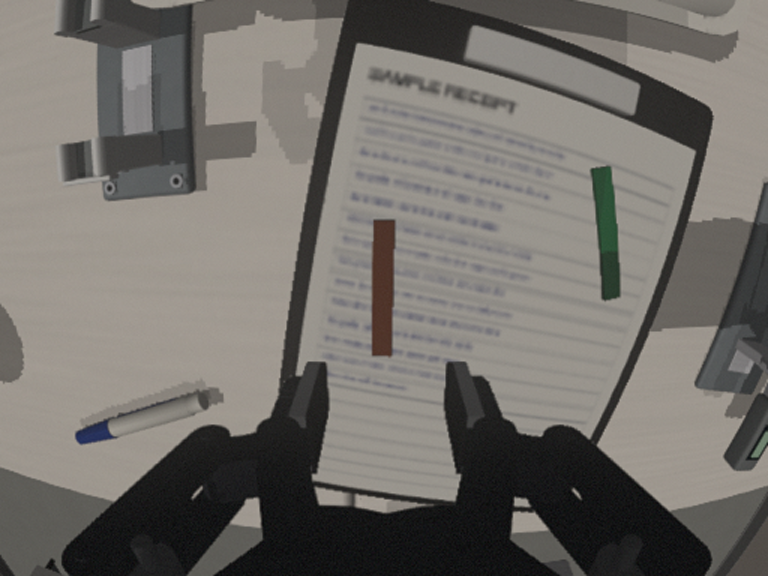

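Call:
{"method": "apply_moves", "body": {"moves": "0 0 0 0 0 0 0; 0 0 0 0 0 0 0"}}

```text
t: 6.52
eef_pos: [0.4512, 0.0412, 0.1022]
tool_rot: [-0.0, 0.719, -0.695, 0.0]
contact_force: [-0.8, -0.1, -0.5]
gripper_width: 0.503
```

```bash
python3 -c "
from h import *
print(toolT());print(bot.get_obs()['q'])"
```

```text
[[ 3.44508527e-02 -9.99406021e-01  8.63033306e-04  4.51228635e-01]
 [-9.99406390e-01 -3.44509063e-02 -4.73219712e-05  4.12314885e-02]
 [ 7.70261424e-05 -8.60890719e-04 -9.99999626e-01  1.02150572e-01]
 [ 0.00000000e+00  0.00000000e+00  0.00000000e+00  1.00000000e+00]]
[ 0.08442077  0.32520272 -0.36381788  2.1655318   0.18266395  0.67815998
 -1.94096554]
```

Call:
{"method": "apply_moves", "body": {"moves": "0 -0.014 0 0.24 0 0 0; 0 0 0 0.24 0 0 0; 0 0 0 0.2 0 0 0; 0 0 0 0.08 0 0 0; 0 0 0 0.04 0 0 0; 0 0 0 0.015 0 0 0; 0 0 0 0 0 0 0; 0 0 0 0 0 0 0", "force": 25}}

```text
t: 7.18
eef_pos: [0.4519, 0.0431, 0.0049]
tool_rot: [-0.001, 0.719, -0.695, 0.001]
contact_force: [-0.6, 0.2, -0.7]
gripper_width: 0.499
```

Call:
{"method": "apply_moves", "body": {"moves": "1 0 0 0 0 0 0; 1 0 0 0 0 0 0; 1 0 0 0 0 0 0; 1 0 0 0 0 0 0; 1 0 0 0 0 0 0; 1 0 0 0 0 0 0"}}

```text
t: 7.68
eef_pos: [0.4515, 0.0429, 0.0047]
tool_rot: [-0.0, 0.719, -0.695, 0.0]
contact_force: [-0.3, 0.3, 6.4]
gripper_width: 0.126
```

Call:
{"method": "apply_moves", "body": {"moves": "1 0 0 0 0 0 0; 1 0 0 0 0 0 0; 1 0 0 -0.1 0 0 0; 1 0 0 -0.2 0 0 0; 1 0 0 -0.34 0 0 0; 1 0 0 -0.34 0 0 0; 1 0 0 -0.2 0 0 0; 1 0 0 0 0 0 0; 1 0 0 0 0 0 0"}}

```text
t: 8.43
eef_pos: [0.452, 0.0429, 0.1472]
tool_rot: [-0.001, 0.719, -0.695, 0.001]
contact_force: [0.4, -0.2, -0.8]
gripper_width: 0.127
```

```bash
python3 bar.py w3
```

```text
8.4333 [[ 0.034  -0.9994  0.0041  0.452 ]
 [-0.9994 -0.034  -0.      0.0429]
 [ 0.0002 -0.0041 -1.      0.1472]
 [ 0.      0.      0.      1.    ]]
bar_brown [(array([244., 185., 270., 312.]), 0.91), (array([373., 114., 392., 191.]), 0.38)] [(array([255.6, 252.6]), 0.89)]
bar_green [(array([372., 112., 392., 194.]), 0.65)] [(array([378.8, 152.8]), 0.61)]
stand [(array([ 76.,  10., 151., 132.]), 0.83)] [(array([124.1,  71.1]), 0.72)]
stand_seat  [(array([95.1, 69.1]), 0.63)]
bar rect ((0.36730682849884033, 0.04005642980337143), (0.16140379011631012, 0.02536262571811676), 1.6322755813598633) centroid uv [258.4194 245.2097]
```

View pics/w3.png

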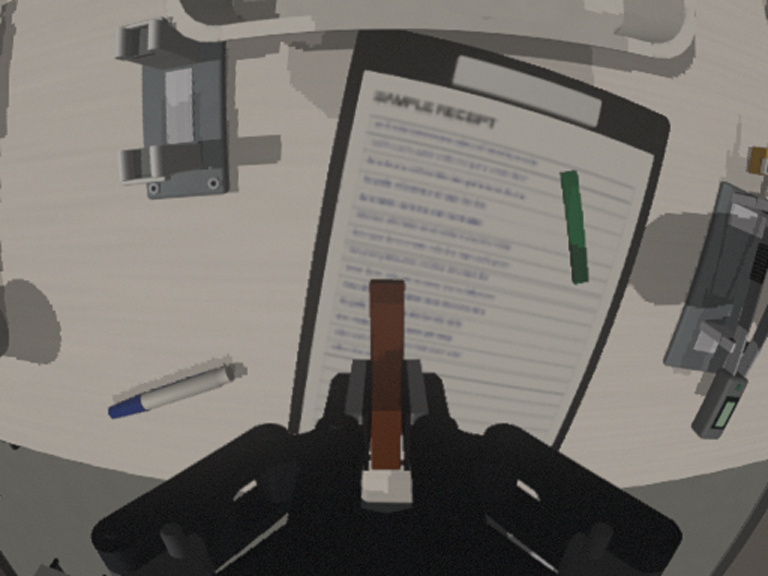

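Call:
{"method": "apply_moves", "body": {"moves": "1 0 0 -0.3 0 0 0; 1 -0.22 -0.18 0 0 0 0; 1 -0.22 -0.18 0 0 0 0; 1 -0.22 -0.18 0 0 0 0; 1 0 0 0 0 0 0; 1 0 0 0 0 0 0; 1 0 0 0 0 0 0"}}

```text
t: 9.47
eef_pos: [0.5123, 0.1239, 0.1808]
tool_rot: [0.001, 0.719, -0.695, -0.0]
contact_force: [0.5, -0.8, -0.3]
gripper_width: 0.129
```

```bash
python3 - <<'E'
from h import *
np.set_printoptions(precision=4,suppress=True)
T=toolT();print(bot.get_obs()["t"],T)
p=imaging.read_camera("wrist");save(p,"w4",(0,0,320,384),1.56)
np.savez("s4.npz",T=T,img=p["image"])
for o,z in [("stand",0),("stand_seat",.06)]:
    for d in nets.spot_point(p,o)[:2]: print(o,d["location"],d["score"],watz(p,T,d["location"],z))
r=nets.outline_of(p,"stand")
if r:
    m=r[0]["region"].astype(np.uint8);im=p["image"].copy();im[m>0,0]=255;cv2.imwrite("pics/m4.png",cv2.resize(im[:,:,::-1],None,fx=1.5,fy=1.5))
E
```

```text
9.4667 [[ 0.0349 -0.9994 -0.0017  0.5123]
 [-0.9994 -0.0348 -0.0008  0.1239]
 [ 0.0007  0.0017 -1.      0.1808]
 [ 0.      0.      0.      1.    ]]
stand [207.0, 124.3] 0.8 [0.5632 0.1801 0.    ]
stand_seat [194.2, 133.4] 0.82 [0.5608 0.1819 0.06  ]
```

View pics/w4.png

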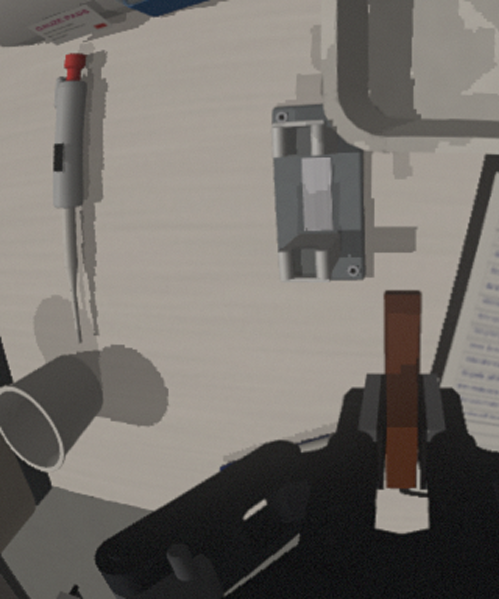

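```bash
python3 - <<'E'
import numpy as np,cv2
d=np.load("s4.npz");im=d["img"][55:190,160:250,::-1]
cv2.imwrite("pics/z4.png",cv2.resize(im,None,fx=4.4,fy=4.4,interpolation=cv2.INTER_CUBIC))
E
```

```text
(no output)
```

View pics/z4.png

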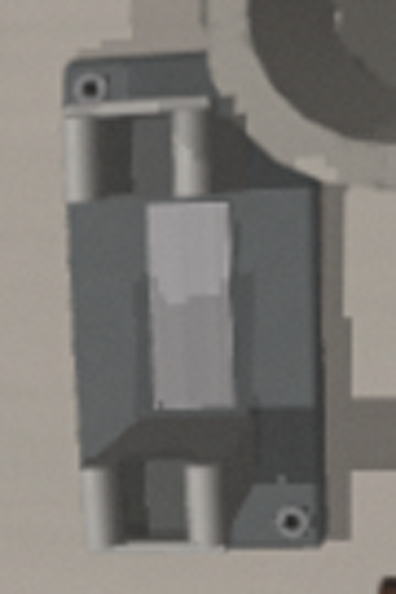

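```bash
python3 - <<'E'
from h import *
np.set_printoptions(precision=4,suppress=True)
d=np.load("s4.npz");T=d["T"];p=dict(fx=297.3186,cx=257.222,cy=194.336,mount=imaging.read_camera("wrist")["mount"])
f=lambda x,y,z:watz(p,T,(x/4.4+160,y/4.4+55),z)
a=f(152,505,.069);b=f(137.5,150,.069);print("cl",a,b,"yaw",np.degrees(np.arctan2((b-a)[1],(b-a)[0])))
for z in(.066,.069):
  print("outer width near",f(84,505,z)[:2],f(220,505,z)[:2],"far",f(66,150,z)[:2],f(210,150,z)[:2])
  print("inner ends",f(152,466,z)[:2],f(139,198,z)[:2])
print("lips",f(152,547,.064)[:2],f(137,104,.064)[:2])
print("base corners",f(66,60,.01)[:2],f(322,545,.01)[:2],f(320,180,.01)[:2])
# bar in tool frame
T3=np.array([[.034,-.9994,.0041,.452],[-.9994,-.034,0,.0429],[.0002,-.0041,-1,.1472],[0,0,0,1]])
for uv in [(258,187),(257.5,313)]:
  print("bar end", (np.linalg.inv(T3)@np.append(watz(p,T3,uv,.1472+.0033),1))[:3])
E
```

```text
cl [0.5293 0.1801 0.069 ] [0.6006 0.1827 0.069 ] yaw 2.0618288266652973
outer width near [0.5282 0.1953] [0.5289 0.1666] far [0.601 0.198] [0.6005 0.1689]
inner ends [0.5367 0.1806] [0.5911 0.183 ]
outer width near [0.529  0.1945] [0.5296 0.1661] far [0.601  0.1972] [0.6005 0.1684]
inner ends [0.5374 0.18  ] [0.5911 0.1823]
lips [0.5189 0.1814] [0.61   0.1841]
base corners [0.6245 0.2139] [0.5048 0.1496] [0.5947 0.1517]
bar end [ 0.0006 -0.0389 -0.0031]
bar end [ 0.0003  0.0411 -0.0035]
```

Call:
{"method": "apply_moves", "body": {"moves": "1 -0.234 -0.229 0 0 0 0; 1 -0.233 -0.229 0 0 0 0; 1 0 0 0.3 0 0 0; 1 0 0 0.3 0 0 0; 1 0 0 0 0 0 0; 1 0 0 0 0 0 0; 1 0 0 0 0 0 0; 1 0 0 0 0 0 0"}}

```text
t: 10.38
eef_pos: [0.5673, 0.1824, 0.1119]
tool_rot: [-0.002, 0.719, -0.695, 0.001]
contact_force: [-0.7, 0.6, 0.7]
gripper_width: 0.123
```

```bash
python3 - <<'E'
from h import *
np.set_printoptions(precision=4,suppress=True)
T=toolT();print(bot.get_obs()["t"],T)
p=imaging.read_camera("wrist");save(p,"w5",(160,120,360,360),2.5)
E
```

```text
10.3833 [[ 0.0338 -0.9994  0.0034  0.5673]
 [-0.9994 -0.0338  0.001   0.1824]
 [-0.0009 -0.0034 -1.      0.1119]
 [ 0.      0.      0.      1.    ]]
```

View pics/w5.png

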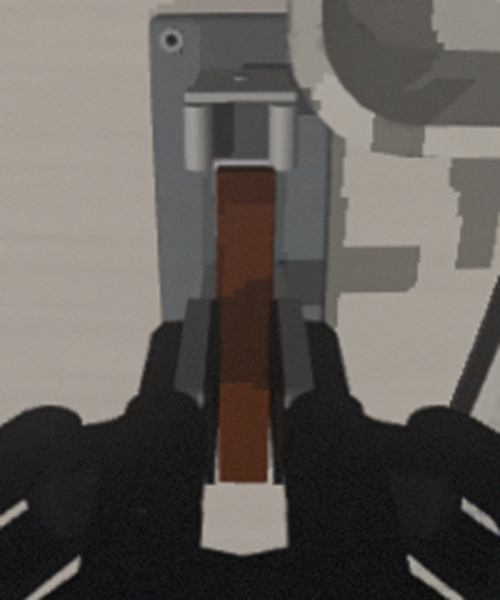

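```bash
python3 - <<'E'
from h import *
np.set_printoptions(precision=4,suppress=True)
T=toolT();print(T[:3,3]);p=imaging.read_camera("wrist")
f=lambda x,y,z:watz(p,T,(x/2.5+160,y/2.5+120),z)
print("cheek", f(185,135,.067),f(297,135,.067)); zt=T[2,3]+.0033
print("bar far", f(217.5,172,zt),f(275.5,172,zt)); print("near",f(219,483,zt),f(267,483,zt))
print("lip",f(241,97,.064))
print("model far upright mid",np.array([.5645,.1814])+.0355*np.array([np.cos(.036),np.sin(.036)]))
E
```

```text
[0.5673 0.1824 0.112 ]
cheek [0.5997 0.1985 0.067 ] [0.6007 0.1693 0.067 ]
bar far [0.6051 0.1885 0.1153] [0.6055 0.1771 0.1153]
near [0.5258 0.1867 0.1153] [0.5262 0.175  0.1153]
lip [0.6096 0.1842 0.064 ]
model far upright mid [0.6    0.1827]
```

Call:
{"method": "apply_moves", "body": {"moves": "1 -0.005 0.01 0.1 0 0 0; 1 0 0 0.12 0 0 0; 1 0 0 0.1 0 0 0; 1 0 0 0.05 0 0 0; 1 0 0 0.03 0 0 0; 1 0 0 0 0 0 0; 1 0 0 0 0 0 0; 1 0 0 0 0 0 0; 1 0 0 0 0 0 0"}}

```text
t: 11.23
eef_pos: [0.5648, 0.1829, 0.0616]
tool_rot: [-0.0, 0.719, -0.695, 0.0]
contact_force: [-1.2, 0.1, 2.9]
gripper_width: 0.129
```

```bash
python3 - <<'E'
from h import *
p=imaging.read_camera("wrist");save(p,"w6",(160,120,360,360),2.5)
E
```

```text
(no output)
```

View pics/w6.png

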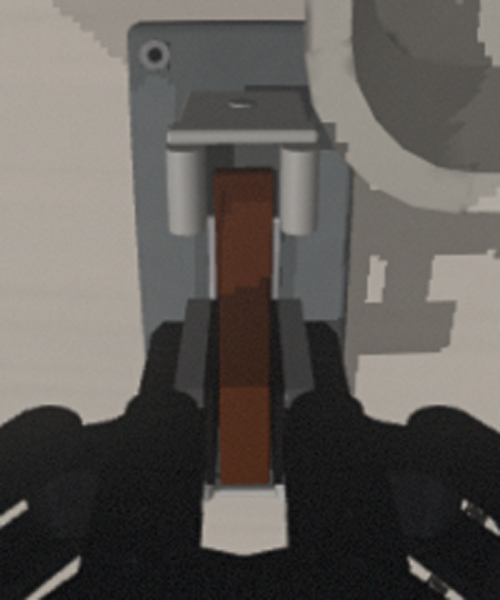

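Call:
{"method": "apply_moves", "body": {"moves": "0.5 0 0 0 0 0 0; 0.3 0 0 0 0 0 0; 0.3 0 0 0 0 0 0; 0.3 0 0 0 0 0 0; 0.3 0 0 -0.15 0 0 0; 0.3 0 0 -0.3 0 0 0; 0.3 0 0 -0.3 0 0 0; 0.3 0 0 -0.3 0 0 0; 0.3 0 0.2 -0.2 0 0 0; 0.3 0 0.2 0 0 0 0; 0.3 0 0 0 0 0 0; 0.3 0 0 0 0 0 0"}}

```text
t: 12.28
eef_pos: [0.5161, 0.1811, 0.212]
tool_rot: [-0.0, 0.72, -0.694, 0.0]
contact_force: [-0.1, 0.2, -0.5]
gripper_width: 0.348
```

```bash
python3 - <<'E'
from h import *
np.set_printoptions(precision=4,suppress=True)
T=toolT();print(bot.get_obs()["t"],T)
p=imaging.read_camera("wrist");save(p,"w7",(180,40,330,220),3.3)
np.savez("s7.npz",T=T,img=p["image"])
for d in nets.spot_point(p,"bar_brown")[:2]: print(d["location"],d["score"],watz(p,T,d["location"],.06))
E
```

```text
12.2833 [[ 0.0355 -0.9994  0.0009  0.5161]
 [-0.9994 -0.0355 -0.0004  0.1811]
 [ 0.0005 -0.0009 -1.      0.212 ]
 [ 0.      0.      0.      1.    ]]
```

View pics/w7.png

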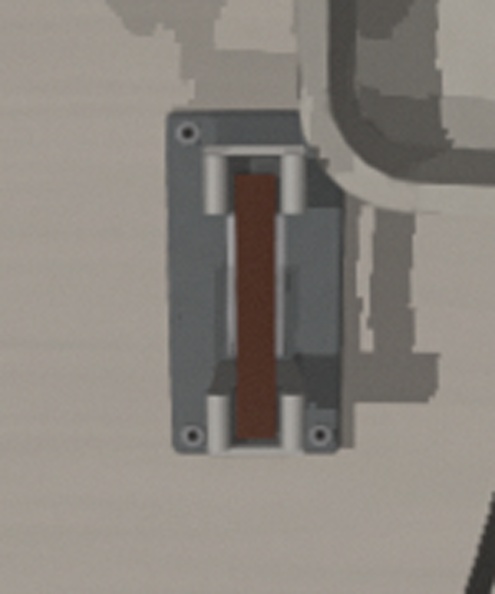

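Call:
{"method": "apply_moves", "body": {"moves": "-1 0.32 0.061 0 0 0 0; -1 0.32 0.061 0 0 0 0; -1 0.32 0.061 0 0 0 0; -1 0.32 0.061 0 0 0 0; -1 0.32 0.061 0 0 0 0; -1 0.32 0.061 0 0 0 0; -1 0.32 0.061 0 0 0 0; -1 0.32 0.061 0 0 0 0; -1 0.32 0.061 0 0 0 0; -1 0.32 0.061 0 0 0 0; -1 0.32 0.061 0 0 0 0; -1 0 0 0 0 0 0"}}

```text
t: 13.38
eef_pos: [0.4485, -0.2532, 0.2107]
tool_rot: [0.002, 0.715, -0.699, 0.001]
contact_force: [0.6, -0.2, -0.1]
gripper_width: 0.999
```

```bash
python3 - <<'E'
from h import *
np.set_printoptions(precision=4,suppress=True)
T=toolT();print(bot.get_obs()["t"],T)
p=imaging.read_camera("wrist");save(p,"w8",None,1.5)
np.savez("s8.npz",T=T,img=p["image"])
for o,z in [("grip_pads",.054),("tweezers",.054),("rest",0),("plate_left",.024),("plate_right",.024),("timer",0),("bar_green",.003)]:
  for d in nets.spot_point(p,o)[:2]: print(o,np.array(d["location"]),round(d["score"],2),watz(p,T,d["location"],z))
d=np.load("s7.npz");f=lambda x,y,z:watz(p,d["T"],(x/3.3+180,y/3.3+40),z)
print("bar mid",(f(235,174,.065)+f(277,174,.065))/2,(f(235,438,.065)+f(277,438,.065))/2)
print("cheek",f(205,185,.067),f(304,185,.067),f(208,425,.067),f(302,425,.067))
E
```

```text
13.3833 [[ 0.0228 -0.9997 -0.0016  0.4485]
 [-0.9997 -0.0228 -0.0034 -0.2532]
 [ 0.0033  0.0017 -1.      0.2107]
 [ 0.      0.      0.      1.    ]]
rest [249.  135.6] 0.7 [ 0.4841 -0.2435  0.    ]
plate_left [246.   69.1] 0.82 [ 0.5611 -0.2394  0.024 ]
plate_right [282.7  75.9] 0.67 [ 0.5547 -0.2792  0.024 ]
timer [423.5 198.7] 0.71 [ 0.4089 -0.4906  0.    ]
bar_green [122.4 137. ] 0.57 [ 0.4843 -0.0831  0.003 ]
bar mid [0.6026 0.1835 0.065 ] [0.5231 0.1807 0.065 ]
cheek [0.5989 0.1981 0.067 ] [0.5999 0.1696 0.067 ] [0.5272 0.1953 0.067 ] [0.5282 0.167  0.067 ]
```

View pics/w8.png

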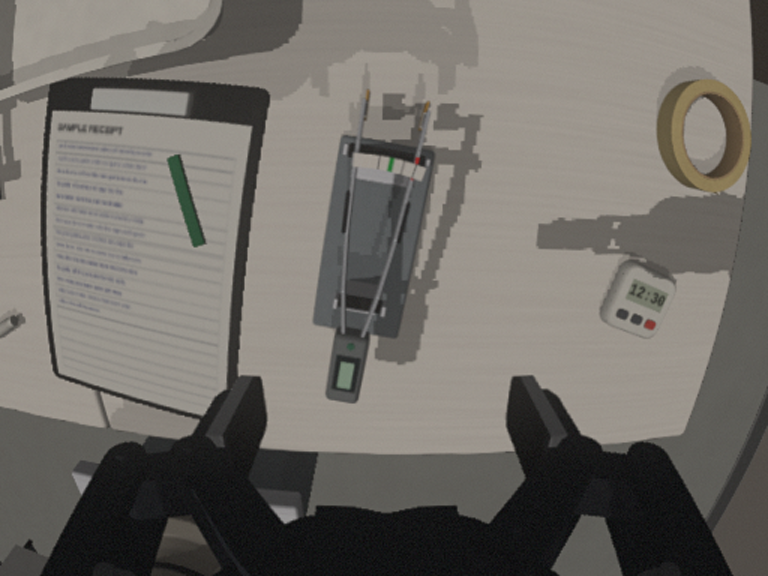

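```bash
python3 - <<'E'
import numpy as np,cv2
d=np.load("s8.npz");im=d["img"][50:275,200:300,::-1]
im=cv2.resize(im,None,fx=2.66,fy=2.66,interpolation=cv2.INTER_CUBIC)
im2=cv2.resize(d["img"][85:210,205:295,::-1],None,fx=4.7,fy=4.7,interpolation=cv2.INTER_CUBIC)
cv2.imwrite("pics/z8.png",im2)
E
```

```text
(no output)
```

View pics/z8.png

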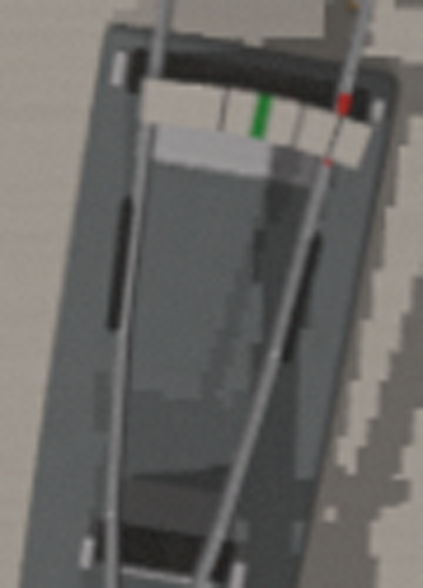

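```bash
python3 - <<'E'
from h import *
np.set_printoptions(precision=4,suppress=True)
p=imaging.read_camera("wrist");d=np.load("s8.npz");f=lambda x,y,z:watz(p,d["T"],(x/4.7+205,y/4.7+85),z)
L=f(115,263,.061);Rr=f(308,300,.061);v=L-Rr
print(L,Rr,(L+Rr)/2,np.linalg.norm(v),"yaw",np.degrees(np.arctan2(-v[0],v[1])))
g=lambda x,y,z:watz(p,d["T"],(x/1.5,y/1.5),z)
# housing tail centre
print("tail",g(342,401,.054),"tipL",g(366,92,.054),g(428,103,.054))
t=g(342,401,.054);m=(g(366,92,.054)+g(428,103,.054))/2;w=m-t;print(np.degrees(np.arctan2(w[1],w[0])),np.linalg.norm(w))
# rest front corners on base top
c=[f(105,28,.008),f(395,72,.008)];print(c,np.linalg.norm(c[0]-c[1]));w=c[0]-c[1];print("rest yaw",np.degrees(np.arctan2(-w[0],w[1])))
E
```

```text
[ 0.4866 -0.2255  0.061 ] [ 0.4794 -0.2664  0.061 ] [ 0.483 -0.246  0.061] 0.041517005095611244 yaw -9.945676459560948
tail [ 0.3363 -0.2217  0.054 ] tipL [ 0.5663 -0.2383  0.054 ] [ 0.5601 -0.279   0.054 ]
-9.268489556026754 0.22987951076400795
[array([ 0.537, -0.218,  0.008]), array([ 0.5277, -0.2888,  0.008 ])] 0.07135935086583195
rest yaw -7.4502570650675075
```

Call:
{"method": "apply_moves", "body": {"moves": "-1 0 0 0 0 0 0.94; -1 0 0 0 0 0 0.94; -1 0 0 0 0 0 0.94; -1 0 -0.15 0 0 0 0; -1 0 -0.15 0 0 0 0; -1 0 0 0.2 0 0 0; -1 0 0 0.2 0 0 0; -1 0 0 0 0 0 0; -1 0 0 0 0 0 0; -1 0 0 0 0 0 0"}}

```text
t: 14.67
eef_pos: [0.487, -0.2495, 0.1645]
tool_rot: [0.0, -0.648, 0.762, -0.0]
contact_force: [0.5, -0.7, 0.7]
gripper_width: 0.999
```

```bash
python3 - <<'E'
from h import *
np.set_printoptions(precision=4,suppress=True)
T=toolT();print(bot.get_obs()["t"],T)
p=imaging.read_camera("wrist");save(p,"w9",(180,40,330,290),2.4)
np.savez("s9.npz",T=T,img=p["image"])
d=T[:3,:3].T@(np.array([.483,-.2457,.035])-T[:3,3]);print("to go",d/.12)
for o,z in [("grip_pads",.054),("tweezers",.054),("rest",0),("plate_left",.024),("plate_right",.024)]:
  for d in nets.spot_point(p,o)[:2]: print(o,np.array(d["location"]),round(d["score"],2),watz(p,T,d["location"],z))
E
```

```text
14.6667 [[-0.1611 -0.9869  0.0009  0.487 ]
 [-0.9869  0.1611 -0.0003 -0.2495]
 [ 0.0002 -0.001  -1.      0.1645]
 [ 0.      0.      0.      1.    ]]
to go [-0.0262  0.0387  1.0795]
rest [252.3 177.2] 0.68 [ 0.4853 -0.2443  0.    ]
plate_left [235.3 104.3] 0.81 [ 0.5649 -0.2417  0.024 ]
plate_right [273.7 110.6] 0.74 [ 0.5531 -0.2764  0.024 ]
```

View pics/w9.png

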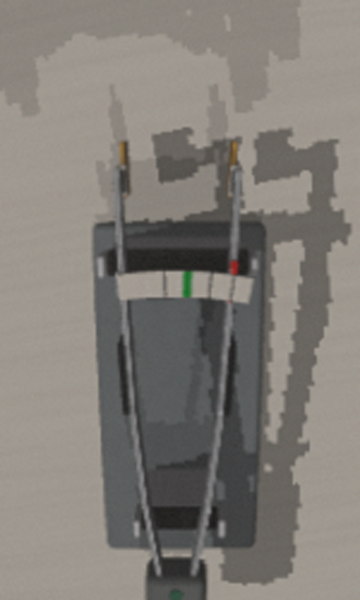

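```bash
python3 - <<'E'
from h import *
np.set_printoptions(precision=4,suppress=True)
p=imaging.read_camera("wrist");d=np.load("s9.npz");T=d["T"];f=lambda x,y,z:watz(p,T,(x/2.4+180,y/2.4+40),z)
L=f(122,376,.061);Rr=f(231,376,.061);v=L-Rr
print((L+Rr)/2,np.linalg.norm(v),"yaw",np.degrees(np.arctan2(-v[0],v[1])))
L=f(121,200,.0605);Rr=f(237,200,.0605);h=(f(159,568,.0605)+f(196,568,.0605))/2;m=(L+Rr)/2
print("mid",m,h,np.degrees(np.arctan2((m-h)[1],(m-h)[0])))
L=f(124,152,.033);Rr=f(234.5,153,.033);m=(L+Rr)/2;print("plates",L,Rr,m,np.linalg.norm(L-Rr))
E
```

```text
[ 0.4842 -0.2461  0.061 ] 0.0398766856447535 yaw -9.289351574545988
mid [ 0.5472 -0.2575  0.0605] [ 0.4008 -0.2325  0.0605] -9.694288232442304
plates [ 0.5665 -0.2393  0.033 ] [ 0.5592 -0.2806  0.033 ] [ 0.5628 -0.2599  0.033 ] 0.041866086228523586
```

Call:
{"method": "apply_moves", "body": {"moves": "-1 -0.022 0.029 0.2 0 0 0; -1 0 0 0.25 0 0 0; -1 0 0 0.25 0 0 0; -1 0 0 0.2 0 0 0; -1 0 0 0.12 0 0 0; -1 0 0 0.06 0 0 0; -1 0 0 0 0 0 0; -1 0 0 0 0 0 0; -1 0 0 0 0 0 0", "force": 40}}

```text
t: 15.77
eef_pos: [0.4844, -0.2469, 0.0351]
tool_rot: [0.0, -0.647, 0.762, -0.001]
contact_force: [0.2, 0.6, 0.5]
gripper_width: 0.998
```

Call:
{"method": "apply_moves", "body": {"moves": "-0.05 0 0 0 0 0 0; 0.05 0 0 0 0 0 0; 0.1 0 0 0 0 0 0; 0.15 0 0 0 0 0 0; 0.2 0 0 0 0 0 0; 0.2 0 0 0 0 0 0; 0.2 0 0 0 0 0 0; 0.2 0 0 0 0 0 0"}}

```text
t: 16.43
eef_pos: [0.484, -0.2468, 0.0347]
tool_rot: [0.0, -0.647, 0.762, -0.001]
contact_force: [-2.0, -0.0, 5.4]
gripper_width: 0.401
```

```bash
cat > look.py <<'E'
from h import *
import sys
np.set_printoptions(precision=4,suppress=True)
T=toolT();s=bot.get_obs();print(s["t"],s["gripper_width"],s["contact_force"],T)
p=imaging.read_camera("wrist");save(p,sys.argv[1],(160,40,360,300),2.3)
np.savez(sys.argv[1]+".npz",T=T,img=p["image"])
E
python3 look.py w10
```

```text
16.4333 0.400743001611731 [-1.9636 -0.037   5.4228] [[-0.1618 -0.9868  0.0013  0.484 ]
 [-0.9868  0.1618 -0.0007 -0.2468]
 [ 0.0004 -0.0014 -1.      0.0347]
 [ 0.      0.      0.      1.    ]]
```

View pics/w10.png

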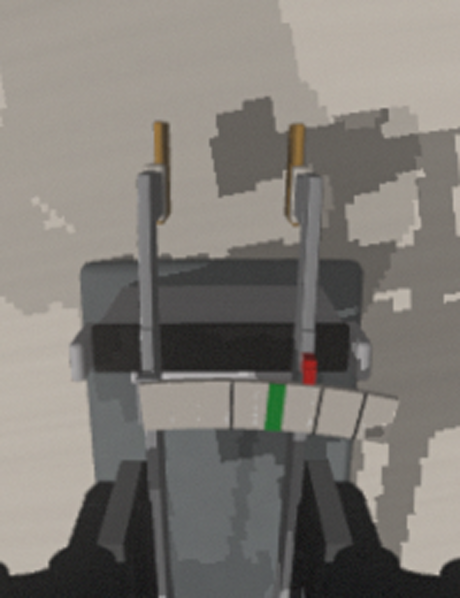

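Call:
{"method": "apply_moves", "body": {"moves": "0.2 0 0 -0.05 0 0 0; 0.2 0 0 -0.1 0 0 0; 0.2 0 0 -0.2 0 0 0; 0.2 0 0 -0.25 0 0 0; 0.2 0 0 -0.25 0 0 0; 0.2 0 0 -0.2 0 0 0; 0.2 0 0 -0.1 0 0 0; 0.2 0 0 0 0 0 0; 0.2 0 0 0 0 0 0; 0.2 0 0 0 0 0 0"}}

```text
t: 17.32
eef_pos: [0.4826, -0.2461, 0.1711]
tool_rot: [-0.0, -0.647, 0.762, 0.001]
contact_force: [0.4, 0.2, -2.2]
gripper_width: 0.401
```

```bash
python3 look.py w11; python3 - <<'E'
from h import *
p=imaging.read_camera("side");save(p,"side11",(160,100,330,290),3)
E
```

```text
17.3167 0.4010386749617924 [ 0.3803  0.1836 -2.2399] [[-0.1616 -0.9869 -0.0015  0.4826]
 [-0.9869  0.1616  0.0006 -0.2461]
 [-0.0003  0.0016 -1.      0.1711]
 [ 0.      0.      0.      1.    ]]
```

View pics/w11.png

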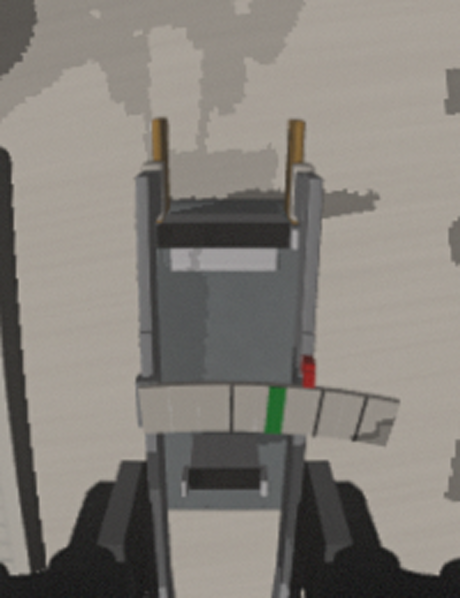

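View pics/side11.png

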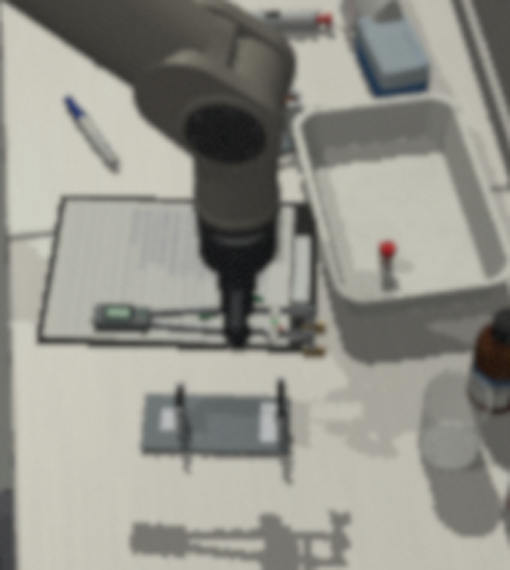

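```bash
python3 - <<'E'
from h import *
im=np.load("w11.npz")["img"][80:225,205:310,::-1]
cv2.imwrite("pics/z11.png",cv2.resize(im,None,fx=4.1,fy=4.1,interpolation=cv2.INTER_CUBIC))
np.set_printoptions(precision=4,suppress=True)
p=imaging.read_camera("wrist");I=np.eye(4)
def g(x,y,z,s=2.3,o=(160,40)):
    return watz(p,I,(x/s+o[0],y/s+o[1]),z)
for z in(.0,.002,.004):
    print(g(166.5,122,z),g(290,122,z))
E
```

```text
[-0.0114 -0.0845  0.    ] [ 0.0139 -0.0845  0.    ]
[-0.0115 -0.0845  0.002 ] [ 0.0141 -0.0845  0.002 ]
[-0.0117 -0.0845  0.004 ] [ 0.0143 -0.0846  0.004 ]
```

View pics/z11.png

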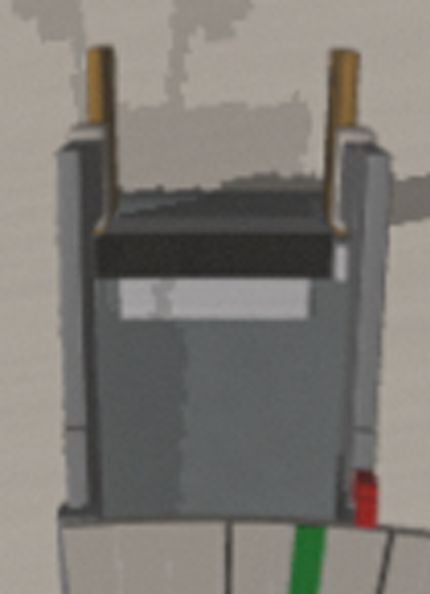

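Call:
{"method": "apply_moves", "body": {"moves": "0.2 0 0 0 0 0 -0.7; 0.2 0 0 0 0 0 -0.71; 0.2 0 0 0 0 0 -0.71; 0.2 0 0 0 0 0 -0.7; 0.2 -0.12 -0.022 0 0 0 0; 0.2 -0.2 -0.022 0 0 0 0; 0.2 -0.25 -0.022 0 0 0 0; 0.2 -0.3 -0.022 0 0 0 0; 0.2 -0.3 -0.022 0 0 0 0; 0.2 -0.3 -0.022 0 0 0 0; 0.2 -0.3 -0.022 0 0 0 0; 0.2 -0.3 -0.022 0 0 0 0"}}

```text
t: 18.47
eef_pos: [0.4952, 0.0041, 0.1711]
tool_rot: [0.001, 0.719, -0.695, -0.001]
contact_force: [0.2, 0.5, -1.0]
gripper_width: 0.401
```

Call:
{"method": "apply_moves", "body": {"moves": "0.2 -0.3 0 0 0 0 0; 0.2 -0.3 0 0 0 0 0; 0.2 -0.3 0 0 0 0 0; 0.2 -0.25 0 0 0 0 0; 0.2 -0.2 0 0 0 0 0; 0.2 -0.13 0 0 0 0 0; 0.2 0 0 0.1 0 0 0; 0.2 0 0 0.1 0 0 0; 0.2 0 0 0.1 0 0 0; 0.2 0 0 0 0 0 0; 0.2 0 0 0 0 0 0; 0.2 0 0 0 0 0 0"}}

```text
t: 19.47
eef_pos: [0.4899, 0.179, 0.1356]
tool_rot: [0.0, 0.719, -0.695, -0.0]
contact_force: [-0.2, 0.1, -0.3]
gripper_width: 0.405
```

```bash
python3 look.py w12
```

```text
19.4667 0.40477144619297134 [-0.2242  0.0767 -0.2852] [[ 0.033  -0.9995 -0.0006  0.4899]
 [-0.9995 -0.033  -0.0005  0.179 ]
 [ 0.0005  0.0006 -1.      0.1356]
 [ 0.      0.      0.      1.    ]]
```

View pics/w12.png

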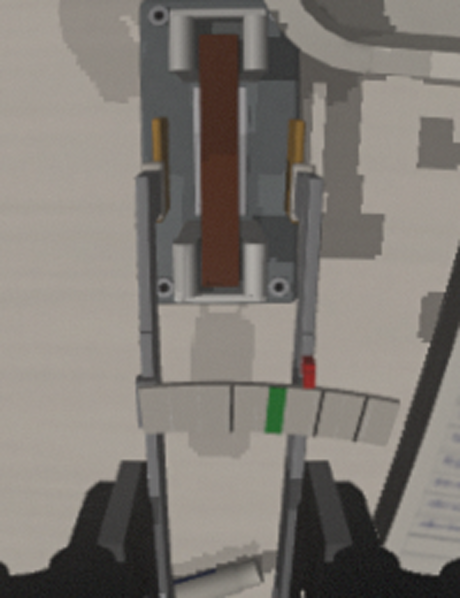

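```bash
cat > m.py <<'E'
from h import *
import sys
np.set_printoptions(precision=4,suppress=True)
n=sys.argv[1];P=eval(sys.argv[2]) # four bar corners, two plate inner pts
p=imaging.read_camera("wrist");T=np.load(n+".npz")["T"]
f=lambda u,z,TT=T:watz(p,TT,(u[0]/2.3+160,u[1]/2.3+40),z)
a=(f(P[0],.065)+f(P[1],.065))/2;b=(f(P[2],.065)+f(P[3],.065))/2;m=(a+b)/2
print("bar",a,b,np.linalg.norm(a-b),"mid",m,"yaw",np.degrees(np.arctan2((a-b)[1],(a-b)[0])))
I=np.eye(4);L=f(P[4],.002,I);Rr=f(P[5],.002,I);print("plates tool",L,Rr,"gap",Rr[0]-L[0])
c=(L+Rr)/2+[0,.011,.009]
print("bar in tool",T[:3,:3].T@(m-T[:3,3]),"plate mid",c)
print("go", (T[:3,:3].T@(m-[0,0,.003]-T[:3,3])-c)/.12)
E
python3 m.py w12 "[(200,35),(238,35),(203,287),(241,287),(166.5,122),(290,122)]"
```

```text
bar [0.6023 0.1838 0.065 ] [0.5228 0.1803 0.065 ] 0.07957257368454848 mid [0.5625 0.1821 0.065 ] yaw 2.512928412184333
plates tool [-0.0117 -0.0845  0.002 ] [ 0.014  -0.0845  0.002 ] gap 0.0256393543371789
bar in tool [-0.0007 -0.0727  0.0706] plate mid [ 0.0012 -0.0735  0.011 ]
go [-0.0158  0.0065  0.5216]
```

Call:
{"method": "apply_moves", "body": {"moves": "0.2 -0.016 0.006 0 0 0 0; 0.2 0 0 0.1 0 0 0; 0.2 0 0 0.12 0 0 0; 0.2 0 0 0.12 0 0 0; 0.2 0 0 0.1 0 0 0; 0.2 0 0 0.06 0 0 0; 0.2 0 0 0.02 0 0 0; 0.2 0 0 0 0 0 0; 0.2 0 0 0 0 0 0; 0.2 0 0 0 0 0 0"}}

```text
t: 20.4
eef_pos: [0.4895, 0.1822, 0.0741]
tool_rot: [-0.001, 0.719, -0.695, 0.0]
contact_force: [-0.6, 0.3, -0.8]
gripper_width: 0.401
```

```bash
python3 look.py w13
```

```text
20.4 0.40129361785393386 [-0.552   0.3385 -0.7563] [[ 0.0346 -0.9994  0.0012  0.4895]
 [-0.9994 -0.0346  0.0005  0.1822]
 [-0.0005 -0.0012 -1.      0.0741]
 [ 0.      0.      0.      1.    ]]
```

View pics/w13.png

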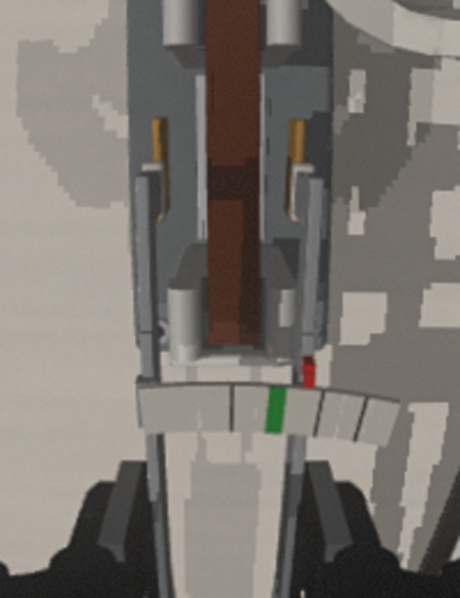

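```bash
python3 - <<'E'
from h import *
np.set_printoptions(precision=4,suppress=True)
p=imaging.read_camera("wrist");I=np.eye(4)
f=lambda u,z:watz(p,I,(u[0]/2.3+160,u[1]/2.3+40),z)
print(f((205.5,122),.0091),f((260,122),.0091),f((207.5,215),.0091),f((261,215),.0091))
print(f((167,122),.002),f((290,122),.002),f((167,215),.002),f((291,215),.002))
print("near end",f((234,347),.0091), T:=0)
im=np.load("w13.npz")["img"][85:215,205:310,::-1]
cv2.imwrite("pics/z13.png",cv2.resize(im,None,fx=4.5,fy=4.5,interpolation=cv2.INTER_CUBIC))
E
```

```text
[-0.0037 -0.0844  0.0091] [ 0.0081 -0.0845  0.0091] [-0.0034 -0.0637  0.0091] [ 0.0085 -0.0638  0.0091]
[-0.0116 -0.0845  0.002 ] [ 0.014  -0.0845  0.002 ] [-0.0118 -0.0647  0.002 ] [ 0.0145 -0.0647  0.002 ]
near end [ 0.0026 -0.0329  0.0091] 0
```

View pics/z13.png

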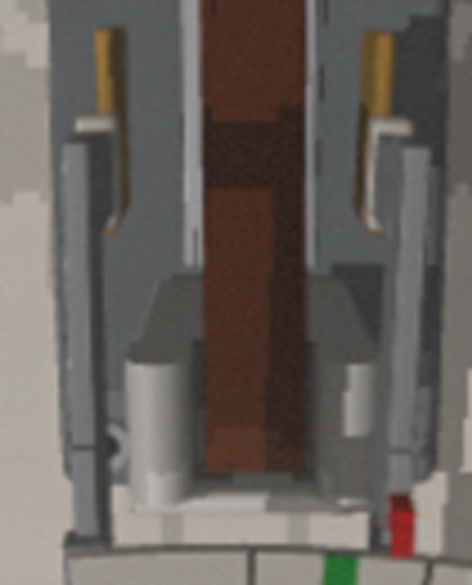

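Call:
{"method": "apply_moves", "body": {"moves": "0.2 0.009 0 0 0 0 0; 0.22 0 0 0 0 0 0; 0.24 0 0 0 0 0 0; 0.26 0 0 0 0 0 0; 0.27 0 0 0 0 0 0; 0.28 0 0 0 0 0 0; 0.285 0 0 0 0 0 0; 0.285 0 0 0 0 0 0; 0.285 0 0 0 0 0 0; 0.285 0 0 0 0 0 0"}}

```text
t: 21.33
eef_pos: [0.489, 0.1809, 0.0735]
tool_rot: [0.0, 0.719, -0.695, 0.0]
contact_force: [0.6, -0.5, -0.6]
gripper_width: 0.358
```

```bash
python3 look.py w14;  python3 - <<'E'
from h import *
im=np.load("w14.npz")["img"][85:230,205:310,::-1]
cv2.imwrite("pics/z14.png",cv2.resize(im,None,fx=4.1,fy=4.1,interpolation=cv2.INTER_CUBIC))
E
```

```text
21.3333 0.357587190843838 [ 0.6438 -0.5405 -0.5942] [[ 0.0346 -0.9994  0.      0.489 ]
 [-0.9994 -0.0346 -0.      0.1809]
 [ 0.     -0.     -1.      0.0735]
 [ 0.      0.      0.      1.    ]]
```

View pics/z14.png

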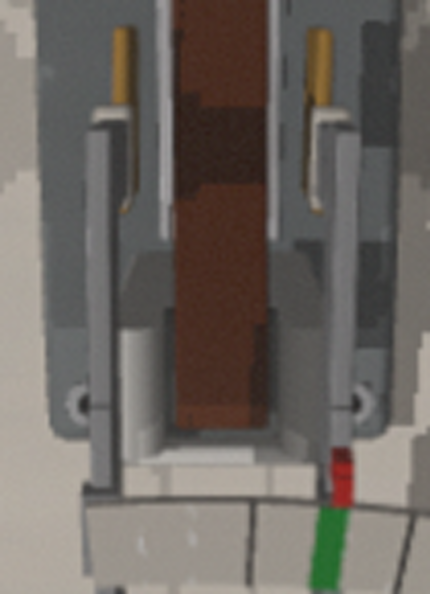

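```bash
python3 - <<'E'
from h import *
np.set_printoptions(precision=4,suppress=True)
p=imaging.read_camera("wrist");I=np.eye(4)
f=lambda u,z:watz(p,I,(u[0]/4.1+205,u[1]/4.1+85),z)
for r in (32,):
  L=f((134.5,r),.002);Rr=f((307,r),.002);print(L,Rr,Rr[0]-L[0],(L[0]+Rr[0])/2)
  print(f((175.5,r),.0085),f((270,r),.0085))
print(f((175,300),.0085),f((268,300),.0085),f((221,430),.0085))
E
```

```text
[-0.0091 -0.0845  0.002 ] [ 0.011  -0.0846  0.002 ] 0.020067740214802295 0.0009623968116061346
[-0.0045 -0.0846  0.0085] [ 0.007  -0.0846  0.0085]
[-0.0048 -0.0509  0.0085] [ 0.007  -0.0509  0.0085] [ 0.0011 -0.0337  0.0085]
```

Call:
{"method": "apply_moves", "body": {"moves": "0.292 0 0 0 0 0 0; 0.292 0 0 0 0 0 0; 0.292 0 0 0 0 0 0; 0.292 0 0 0 0 0 0; 0.292 0 0 0 0 0 0; 0.292 0 0 0 0 0 0; 0.292 0 0 0 0 0 0; 0.292 0 0 0 0 0 0"}}

```text
t: 22.1
eef_pos: [0.489, 0.1808, 0.0735]
tool_rot: [0.0, 0.719, -0.695, 0.0]
contact_force: [-0.2, -0.2, -1.4]
gripper_width: 0.355
```

```bash
python3 look.py w15;  python3 - <<'E'
from h import *
im=np.load("w15.npz")["img"][85:230,205:310,::-1]
cv2.imwrite("pics/z15.png",cv2.resize(im,None,fx=4.1,fy=4.1,interpolation=cv2.INTER_CUBIC))
p=imaging.read_camera("side");save(p,"side15",(160,100,330,290),3)
E
```

```text
22.1 0.3552629499263863 [-0.2037 -0.1553 -1.3821] [[ 0.0345 -0.9994  0.      0.489 ]
 [-0.9994 -0.0345 -0.      0.1808]
 [ 0.     -0.     -1.      0.0735]
 [ 0.      0.      0.      1.    ]]
```

View pics/z15.png

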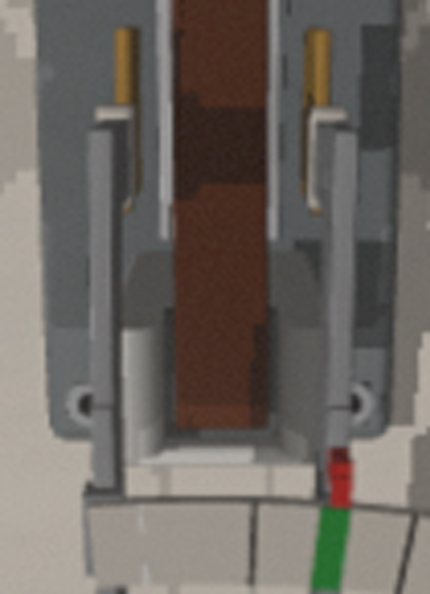

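View pics/side15.png

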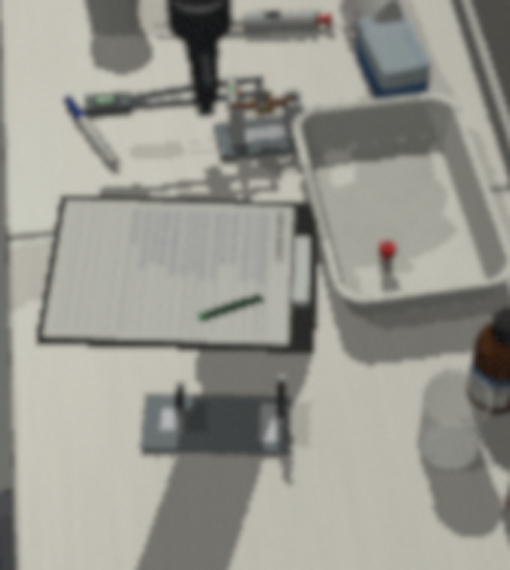

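```bash
python3 -c "
from station import bot
print(bot.hand_in());s=bot.get_obs();print(s['t'],s['gripper_width'],s['contact_force'])"
```

```text
the job is handed in; nothing more can be done
None
the job is handed in; nothing more can be done
```

I laid the brown bar in both slots of the stand. I then took the tweezers off their rest and lowered the plates astride the middle of the bar. I squeezed them to the gap mark and handed the job in at about 22 s, still holding them; no verdict was reported.

**Last checks:**
- **Pointer and gap:** the red pointer is inside the green band, slightly to the wide-gap side of its centre. The gripper opening gives a gap of about 20.3 mm. The camera put the gap at 20.1 mm just before a final small squeeze; I did not re-measure it from the camera afterwards. The camera read about 1 mm narrower than the opening on an earlier check, and both stay within the 18 to 22 mm band.
- **Bar and plates:** the plates were centred on the bar to about 0.3 mm, with about 4 mm clear on each side. The bar sits at the middle of the stand to about 2 mm, and its direction matches to within about 0.5°.
- **Other things on the bench:** the wrist force was about 1.4 N and the pose was steady. In the last side picture, the green bar and beaker look unmoved. The timer was outside that crop, and nothing went near it.

**Not checked directly:** I worked out the plate height (centre about 62 mm above the worktop) from how the tweezers are held, and did not measure it in a picture.

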